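# Set the microscope's light attenuator by clicks

### The arm

A 6-joint arm with a two-finger parallel gripper is mounted at the origin on the work surface. World frame = base frame: x ahead of the robot, y to its left, z up, the work surface at z = 0. Lengths are in m, angles in rad, forces in N, time in s.
With the tool pointing down it reaches from about 0.2 to 0.875 m from the base axis. Payload 3.4 kg.
Tool frame: the origin (TCP) lies between the finger pads; the fingertips stand 25 mm ahead of it and the grasp point (between the pads) lies 6 mm ahead of it (r.nose_length is the z of the fingertips in the tool frame, in m); z points along the fingers, y is the line along which they close (so a half turn about z gives the same grasp; the last joint's range is limited). The gripper opens to 94 mm and grips with 3 to 60 N. Pads are 16 mm wide; open, the fingers measure 119 mm over their backs; the gripper's body (75 mm by 177 mm) begins 78 mm behind the grasp point.
Start: joints at [-1.291, 0.276, 1.505, -0, 1.361, -0.121], TCP at [0.224, -0.529, 0.23] pointing down, gripper open.
Joint ranges: [-2.89, 2.89], [-0.75, 2.08], [0.22, 2.7], [-1.18, 4.32], [0.11, 2.71], [-2.7, 2.7]. Speed limits (rad/s): [2.57, 2.57, 3.14, 3.14, 3.14, 3.14].

### API

Orientations are given as a unit quaternion [w, x, y, z].
In Python, from plant import r, gripper_to, inverse_kinematics, vision, models, telemetry gives the robot as it stands. Calls block until the motion is done:
- r.move_to(position, orientation): joint-space move of the TCP to a pose.
- r.move_l(position, rot=None, vel=0.15, guard=None): straight line of the TCP; rot=None keeps the orientation; vel is the mean speed in m/s. With guard (N) it stops when the force on the tool has changed by that much, and returns True; else False.
- r.movej(angles): joint-space move.
- gripper_to(opening, f_grip=None): finger opening in m; f_grip is the grip in N (None keeps the last); returns when the fingers have stopped.
- r.hold(seconds).
- inverse_kinematics(position, orientation): joint angles nearest the present ones, or None.
- vision.snapshot(name): name is "scene" or "side" or "wrist"; returns the picture (480x640x3 uint8, red, green, blue); there is no depth.
- vision.get_calibration(name): a dict with "fx", "fy", "cx", "cy" (pixels), "position" and "orientation" of the camera in the world. Camera axes: x right, y down, z forward; pixel columns grow to the right and rows downward; lengths in m; the calibration is good to about 2 mm. A picture is of the moment at which its call begins: read the wrist's pose just before it. get_calibration takes no time and is no camera call; for the wrist camera it gives the pose at the moment of the call.
A pose or a line that the arm cannot do raises r.PlanningError and nothing moves.
- r.sign_off(): hands the job in; it is judged then, once.
Trained networks look in the newest picture that a camera, given by its name, has taken for a name from the list of things; names that differ only in an ending like _2 or _b are one class to them, and where a whole thing is asked for, a point or a joint stands for the part that bears it (a point fixed in the world has none). Each returns a list of dicts, best first, with "score" (0 to 1); they miss things now and then, are a little off and sometimes report something else, mostly with a low value. They report only what shows in the picture. A call takes as long as a camera call.
- models.boxes_of(thing, camera): "at" ([x, y, z] in m, in world coordinates, good to about 4 mm: the middle of the surface that is visible of it).
- models.regions_of(thing, camera): "pixels" (480x640 bool, what is visible of it).
- models.mark_of(thing, camera): "at" ([x, y, z] in m, in world coordinates, good to about 4 mm: a listed point, or the origin of a listed thing).
Readings, each from a call of its own:
- telemetry.current_t(): time.
- telemetry.current_joints(): joint angles.
- telemetry.current_dq(): joint speeds.
- telemetry.current_joint_efforts(): joint torques, N m.
- telemetry.current_ee_pos(): TCP position.
- telemetry.current_tool_rot(): TCP orientation.
- telemetry.current_wrist_force(): force on the tool from outside, world axes, zero at the start.
- telemetry.current_torque(): the same for the moment, N m.
- telemetry.current_opening(): finger opening in m.
- telemetry.current_finger_force(): force on a finger pad.
Only numpy, scipy, OpenCV 4.12 (cv2) and the standard library are available. Lean on these libraries where they do the work, as an engineer would, in place of code of your own. Each camera call takes 0.05 s, during which the arm holds its last target. There are 200 camera calls.

### The job

The attenuator lever on the inspection microscope's base stands at some unknown click. Push it with a fingertip (do not pinch it) all the way back to its home stop, the end of the slot nearest the robot, then push it gently away again, counting the clicks, and stop when it has dropped into the third click from home, never going past it. Leave it there, take the hand away, and do not disturb the sample board, the spare objective or the tray.

Things in the scene. Friction and masses are not known exactly. Their poses are not given: they have to be found in the camera images.
- lever (a joint): Lever position along its slot, m: 0 at the home stop (slot end nearest the robot), growing away from the robot along the stand's +x, 0.075 at the far stop. Clicks (detents) lie every 15 mm: first 0.015, second 0.030, third 0.045, fourth 0.060. Leaving a click takes a push rising to about 5 N over the first 4 mm; it fades to nothing at the crest half-way, from where a spring snaps the lever ahead into the next click.
- lever_top (a point): Centre of the top face of the lever, a plain black upright paddle 12 mm thick along the slide, 22 mm wide and 34 mm tall, its broad flat faces square to the slide. The point is 40 mm above the face plate and moves with the lever. Axes as the stand's: x along the slide away from home, z up.
- slot_home (a point): Fixed point on top of the attenuator's aluminium face plate (150 x 62 mm, 63 mm above the table), below the lever's centre when it is home. The slot runs 75 mm from here along +x; a pair of dark ticks flanks it at home and at each click. The plate goes on flat 37 mm behind home, then the base top, 3 mm lower, another 45 mm.
- stand: The microscope: fixed black base 240 (x) by 400 (y) by 60 mm high, origin under its centre, x away from the robot (yaw up to 20 degrees). Attenuator plate centred 135 mm to +y. Round stage centred 55 mm to -y, under a vertical zoom tube 60 mm wide, 165 to 325 mm above the table, on a 360 mm high column near the -y edge.
- sample_board: Bystander: a loose green circuit board 30 x 75 x 4 mm lying on the round stage, origin under its centre. Leave alone.
- objective_mid (a point): Bystander: centre of a loose steel spare objective, 34 mm wide, 50 mm tall, standing on the table to the left of the base. Leave alone.
- tray: Bystander: a loose clear sample tray 110 x 80 x 22 mm on the table, to the right of and nearer the robot than the base, origin under its centre. Leave alone.

How it is judged:
By the outcome, as a careful person would: the job done as asked, in the order asked, and still so for the second after the job is handed in, with the robot touching nothing.
It also fails if it takes over 64 s, if anything falls off the work surface, if the arm or the gripper's body presses on something with over 40 N, if the wrist force passes 120 N, or if a joint passes its speed limit or range.

## Working session

There is one attempt and no reset: what is moved stays moved. The work goes in short steps, each a Python script; the robot and the scene stay as the last script left them, time stands still between calls to the robot, and variables do not carry over. Pictures are saved under pics/ and viewed, at most 10 in all, crops included, and the job is handed in when it is done.

```bash
mkdir -p pics; ls; python3 - <<'E'
from plant import r, vision, models, telemetry
import cv2
for c in ["scene","side"]:
    im=vision.snapshot(c); cv2.imwrite(f"pics/{c}0.png",im[:,:,::-1])
    for n in ["lever_top","slot_home","stand","objective_mid","tray","sample_board"]:
        print(c,n,[(d["at"],round(d["score"],2)) for d in models.mark_of(n,c)[:2]])
    k=vision.get_calibration(c);print(k)
print(telemetry.current_t(), r.nose_length)
E
```

```text
pics
scene lever_top [([0.524, 0.0528, 0.098], 0.7)]
scene slot_home [([0.4948, 0.0441, 0.0665], 0.8)]
scene stand [([0.5388, -0.0942, -0.0034], 0.65)]
scene objective_mid [([0.5482, 0.1912, 0.025], 0.78)]
scene tray [([0.2627, -0.3906, 0.0003], 0.65)]
scene sample_board [([0.5512, -0.1374, 0.0658], 0.88)]
{'fx': 486.016682610439, 'fy': 486.016682610439, 'cx': 318.7913037466158, 'cy': 246.5177109746128, 'position': array([1.02820686, 0.24138309, 0.96039399]), 'orientation': array([-0.16108643,  0.51700566,  0.79772279, -0.26531992])}
side lever_top []
side slot_home []
side stand [([0.5361, -0.0864, 0.0016], 0.79)]
side objective_mid []
side tray [([0.2644, -0.3878, 0.0011], 0.81)]
side sample_board [([0.5508, -0.1315, 0.0601], 0.58)]
{'fx': 606.0775019796787, 'fy': 606.0775019796787, 'cx': 314.8415471111714, 'cy': 241.08101004496697, 'position': array([-0.01300561, -0.95117377,  0.94922821]), 'orientation': array([-0.41031267,  0.87786118, -0.22799677,  0.09497757])}
0.7 0.025
```

View pics/scene0.png

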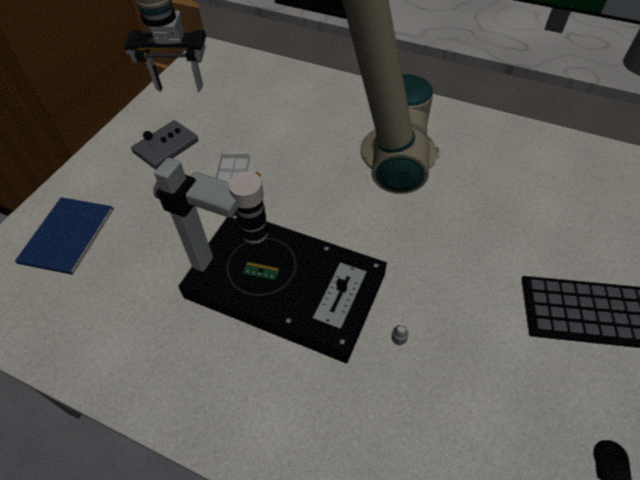

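```bash
cat > h.py <<'E'
from plant import r, gripper_to, inverse_kinematics, vision, models, telemetry
import numpy as np, cv2
from scipy.spatial.transform import Rotation as R
def q(yaw):  # tool down, tool y along stand -y or so
    x=(R.from_euler('z',yaw)*R.from_euler('x',np.pi)).as_quat(); return np.array([x[3],x[0],x[1],x[2]])
def topix(c,p):
    o=c["orientation"]; M=R.from_quat([o[1],o[2],o[3],o[0]]).as_matrix()
    v=M.T@(np.array(p)-c["position"]); return v[0]/v[2]*c["fx"]+c["cx"], v[1]/v[2]*c["fy"]+c["cy"]
def toplane(c,u,v,z):
    o=c["orientation"]; M=R.from_quat([o[1],o[2],o[3],o[0]]).as_matrix()
    d=M@np.array([(u-c["cx"])/c["fx"],(v-c["cy"])/c["fy"],1]); return c["position"]+d*(z-c["position"][2])/d[2]
E
python3 - <<'E'
from h import *
print(telemetry.current_tool_rot())
for p in [(0.28,-0.30,0.33),(0.38,0.05,0.33)]:
    j=inverse_kinematics(p,q(0.0)); print(j)
    r.move_to(p,q(0.0))
gripper_to(0.0,10)
r.move_to((0.45,0.05,0.30),q(0.0))
c=vision.get_calibration("wrist"); im=vision.snapshot("wrist"); cv2.imwrite("pics/w1.png",im[:,:,::-1])
print(c["position"],telemetry.current_t(),telemetry.current_opening(),telemetry.current_wrist_force())
for n in ["lever_top","slot_home","objective_mid"]:
    print(n,[(d["at"],round(d["score"],2)) for d in models.mark_of(n,"wrist")[:2]])
E
```

```text
[1.15581072e-04 9.79988289e-01 1.99055116e-01 2.59856859e-06]
[-9.89801419e-01 -2.38079683e-02  1.61979267e+00 -4.44089210e-16
  1.54560795e+00  5.80994908e-01]
[-5.12478086e-02 -6.78919036e-02  1.66084426e+00 -4.44089210e-16
  1.54864030e+00  1.51954852e+00]
[0.53421349 0.05100807 0.45413135] 4.9333 0.0005020859054855376 [0.7556099  0.37109525 0.4187025 ]
lever_top [([0.5237, 0.0433, 0.101], 0.59)]
slot_home [([0.4913, 0.0457, 0.0591], 0.68)]
objective_mid [([0.5496, 0.1902, 0.027], 0.65)]
```

View pics/w1.png

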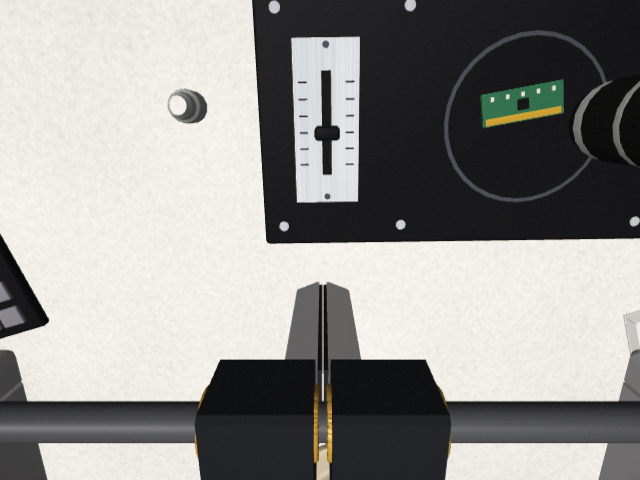

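The wrist view shows the plate (corners about (292,38),(359,37),(358,202),(297,202)), the lever at (327,132), and ticks at rows ~82–164, with the home tick at row ~164. The closed fingers are just below, clear of the base.

```bash
python3 - <<'E'
from h import *
c=vision.get_calibration("wrist"); im=cv2.imread("pics/w1.png")
g=cv2.cvtColor(im,cv2.COLOR_BGR2GRAY)[25:215,275:380]
m=cv2.morphologyEx((g>120).astype(np.uint8),cv2.MORPH_CLOSE,np.ones((15,25)))
cs,_=cv2.findContours(m,0,2); k=max(cs,key=cv2.contourArea)[:,0]+[275,25]
w=np.array([toplane(c,*p,0.063)[:2] for p in k])
(ctr,sz,a)=cv2.minAreaRect((w*1000).astype(np.float32)); print(ctr,sz,a)
print([toplane(c,*p,0.063).round(4) for p in [(327,164),(327,82),(327,175),(326,70)]])
print([toplane(c,*p,0.103).round(4) for p in [(327,127)]])
E
python3 - <<'E'
import cv2
im=cv2.imread("pics/w1.png")[30:210,270:380]
cv2.imwrite("pics/w1c.png",cv2.resize(im,None,fx=3.2,fy=3.2,interpolation=cv2.INTER_CUBIC))
E
```

```text
(531.8414306640625, 47.871788024902344) (151.3280487060547, 62.04698181152344) 0.9156649708747864
[array([0.494 , 0.0469, 0.063 ]), array([0.5692, 0.0472, 0.063 ]), array([0.4832, 0.0468, 0.063 ]), array([0.5796, 0.0482, 0.063 ])]
[array([0.5294, 0.0474, 0.103 ])]
```

View pics/w1c.png

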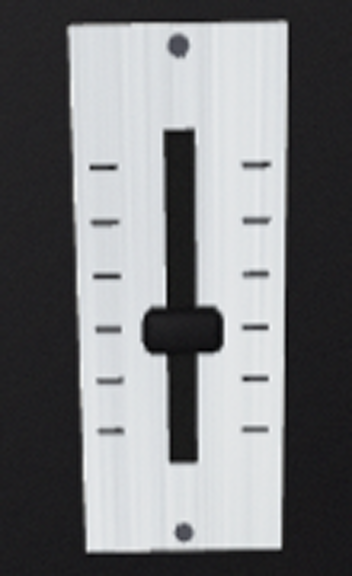

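Lever is at ~0.03 (second click); home ≈ (0.494, 0.0473), yaw ≈ 0.9°. Go behind it and push home.

```bash
cat >> h.py <<'E'
yaw=0.016; H=np.array([0.494,0.0473])
def P(s,z): return [H[0]+s*np.cos(yaw),H[1]+s*np.sin(yaw),z]
def S(): return (np.array(telemetry.current_ee_pos())[:2]-H)@[np.cos(yaw),np.sin(yaw)]
def st(m=""): print(m,round(S()*1000,2),np.round(telemetry.current_wrist_force(),2),round(telemetry.current_t(),2),flush=True)
E
python3 - <<'E'
from h import *
r.move_to(P(0.066,0.20),q(yaw)); st()
print(r.move_l(P(0.066,0.101),vel=0.08,guard=8)); st("down")
if telemetry.current_ee_pos()[2]<0.104:
    print(r.move_l(P(0.028,0.101),vel=0.03,guard=12)); st("a")
    print(r.move_l(P(0.004,0.101),vel=0.012,guard=12)); st("home")
E
```

```text
65.33 [ 0.11 -0.11  0.42] 5.72
False
down 66.47 [ 0.38  0.6  -0.44] 7.11
False
a 28.92 [ 3.89  0.24 -2.74] 8.53
True
home 16.57 [0.85 0.9  2.59] 9.94
```

```bash
python3 - <<'E'
from h import *
st()
print(r.move_l(P(0.006,0.101),vel=0.01,guard=14)); st("home")
r.hold(0.2); st()
print(models and [ (d["at"],d["score"]) for d in (vision.snapshot("wrist") is not None and models.mark_of("lever_top","wrist"))])
im=vision.snapshot("wrist"); cv2.imwrite("pics/w2.png",im[:,:,::-1])
E
```

```text
16.57 [0.85 0.9  2.59] 9.94
True
home 16.55 [1.78 1.17 1.56] 10.61
 16.59 [0.75 0.48 1.79] 10.81
[([0.4959, 0.0427, 0.0984], 0.63)]
```

View pics/w2.png

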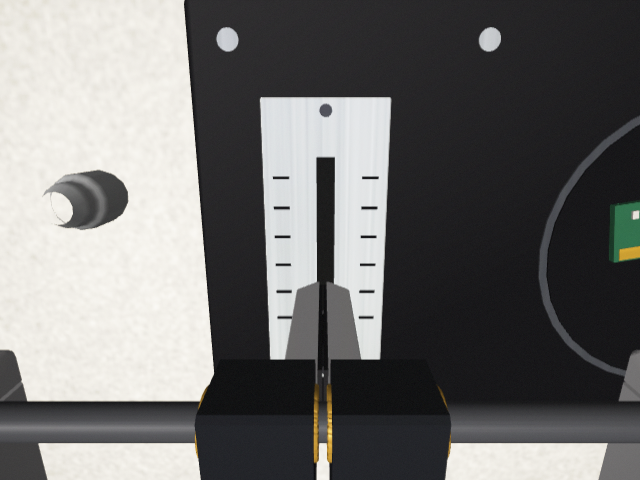

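Blocked at the same point twice with >12 N: home stop. Now go round to the near side and step forward, logging force.

```bash
cat >> h.py <<'E'
def F():
    v=[]
    for _ in range(5): v.append(telemetry.current_wrist_force()); r.hold(0.02)
    return np.mean(v,0)@[np.cos(yaw),np.sin(yaw),0]
def step(s):
    g=r.move_l(P(s,0.101),vel=0.01,guard=10); f=F(); print(f"{s*1e3:.1f} {S()*1e3:.2f} F={f:.2f} t={telemetry.current_t():.1f}",g,flush=True); return f
E
python3 - <<'E'
from h import *
r.move_l(P(0.022,0.101),vel=0.05); r.move_l(P(0.022,0.155),vel=0.12)
r.move_l(P(-0.027,0.155),vel=0.12)
print(r.move_l(P(-0.027,0.101),vel=0.1,guard=8)); st(); print("F0",F())
im=vision.snapshot("wrist"); cv2.imwrite("pics/w3.png",im[:,:,::-1])
print([(d["at"],d["score"]) for d in models.mark_of("lever_top","wrist")])
for s in np.arange(-0.016,-0.0035,0.001): step(s)
im=vision.snapshot("wrist"); cv2.imwrite("pics/w4.png",im[:,:,::-1])
E
python3 -c "
import cv2,numpy as np
cv2.imwrite('pics/w34.png',np.hstack([cv2.imread(f'pics/w{i}.png')[0:400,180:480] for i in (3,4)]))"
```

```text
False
 -26.33 [-0.31 -0.73  0.4 ] 13.06
F0 -0.37446445593966815
[([0.4957, 0.0434, 0.0995], 0.79), ([0.5324, -0.09, 0.0], 0.48)]
-16.0 -16.09 F=-0.06 t=14.6 False
-15.0 -14.98 F=0.08 t=14.9 False
-14.0 -14.36 F=-1.04 t=15.2 False
-13.0 -13.61 F=-3.20 t=15.6 False
-12.0 -12.63 F=-4.47 t=15.9 False
-11.0 -11.57 F=-4.96 t=16.2 False
-10.0 -10.56 F=-5.09 t=16.6 False
-9.0 -8.42 F=-2.71 t=16.9 False
-8.0 -6.68 F=-0.20 t=17.2 False
-7.0 -6.86 F=-0.15 t=17.6 False
-6.0 -5.97 F=0.03 t=17.9 False
-5.0 -4.99 F=0.02 t=18.2 False
-4.0 -3.99 F=-0.37 t=18.6 False
```

View pics/w34.png

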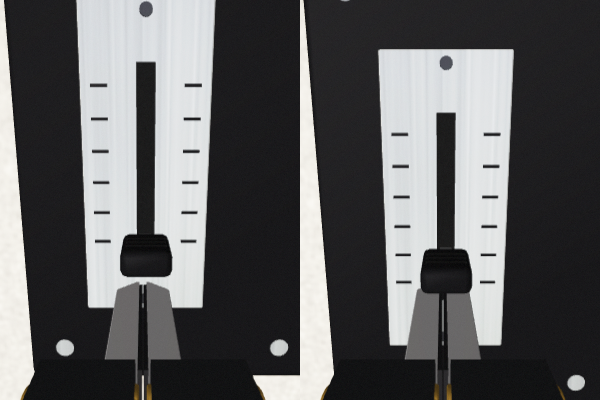

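Left picture: lever at the home tick (home ticks at row ~241). Right: lever one click further, finger just behind. Force profile shows exactly one click (crest at s≈−7). Continue for two more, each stopping on the force collapse.

```bash
cat > click.py <<'E'
from h import *
def click(s0,smax):
    pk=0
    for s in np.arange(s0,smax+1e-6,0.001):
        f=step(s); pk=max(pk,-f)
        if pk>3 and f>-0.9: return s
    return None
E
python3 - <<'E'
from click import *
print("click2",click(-0.001,0.0105))
im=vision.snapshot("wrist"); cv2.imwrite("pics/w5.png",im[:,:,::-1])
print([(d["at"],d["score"]) for d in models.mark_of("lever_top","wrist")])
E
```

```text
-1.0 -1.03 F=0.19 t=19.2 False
0.0 -0.02 F=0.03 t=19.5 False
1.0 0.62 F=-1.16 t=19.8 False
2.0 1.40 F=-2.98 t=20.2 False
3.0 2.42 F=-4.27 t=20.5 False
4.0 3.46 F=-4.85 t=20.8 False
5.0 4.45 F=-4.70 t=21.2 False
6.0 6.58 F=-2.43 t=21.5 False
7.0 8.31 F=-0.48 t=21.8 False
click2 0.007
[([0.5263, 0.0433, 0.1013], 0.78)]
```

Lever at 0.526 ≈ home + 30 mm: second click. Same again for the third.

```bash
python3 - <<'E'
from click import *
r.move_l(P(0.012,0.101),vel=0.02,guard=4)
k=click(0.014,0.0245); print("click3",k)
r.hold(0.2); st()
im=vision.snapshot("wrist"); cv2.imwrite("pics/w6.png",im[:,:,::-1])
print([(d["at"],d["score"]) for d in models.mark_of("lever_top","wrist")])
E
```

```text
14.0 13.97 F=0.43 t=22.8 False
15.0 14.96 F=0.08 t=23.1 False
16.0 15.65 F=-1.85 t=23.4 False
17.0 16.43 F=-3.43 t=23.8 False
18.0 17.40 F=-4.43 t=24.1 False
19.0 18.48 F=-5.18 t=24.4 False
20.0 19.45 F=-5.28 t=24.8 False
21.0 21.72 F=-2.12 t=25.1 False
22.0 23.20 F=-0.29 t=25.4 False
click3 0.021999999999999992
 22.33 [-0.33  0.27 -0.  ] 25.62
[]
```

View pics/w6.png

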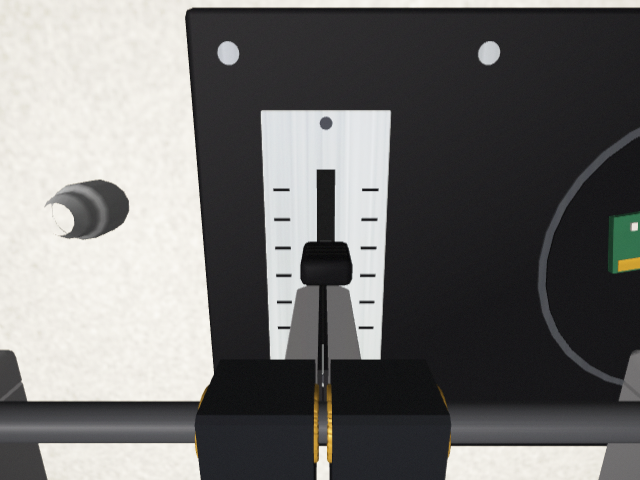

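The lever (326,262) lies between the tick rows 275 and 247, seen obliquely with the finger close behind it. I'll back off, lift, and check it.

```bash
python3 - <<'E'
from h import *
r.move_l(P(0.010,0.101),vel=0.04); r.move_l(P(-0.03,0.16),vel=0.1); r.move_l(P(-0.045,0.30),vel=0.15)
r.hold(0.3); c=vision.get_calibration("wrist")
im=vision.snapshot("wrist"); cv2.imwrite("pics/w7.png",im[:,:,::-1]); st()
for n in ["lever_top","slot_home","objective_mid"]:
    print(n,[(d["at"],round(d["score"],2)) for d in models.mark_of(n,"wrist")[:1]])
for s in (.030,.045,.060): print(s,topix(c,[H[0]+.002+s,H[1]+s*.016,.103]))
im=cv2.imread("pics/w7.png")[0:240,220:430]; cv2.imwrite("pics/w7c.png",cv2.resize(im,None,fx=2.4,fy=2.4))
E
```

```text
-45.09 [ 0.56 -0.21  0.67] 28.48
lever_top []
slot_home [([0.4941, 0.0441, 0.0611], 0.93)]
objective_mid [([0.5475, 0.1885, 0.0215], 0.69)]
0.03 (np.float64(323.9741563575196), np.float64(136.92458660070253))
0.045 (np.float64(323.9778624962257), np.float64(118.89053082322741))
0.06 (np.float64(323.9816553000309), np.float64(100.43476302848293))
```

View pics/w7c.png

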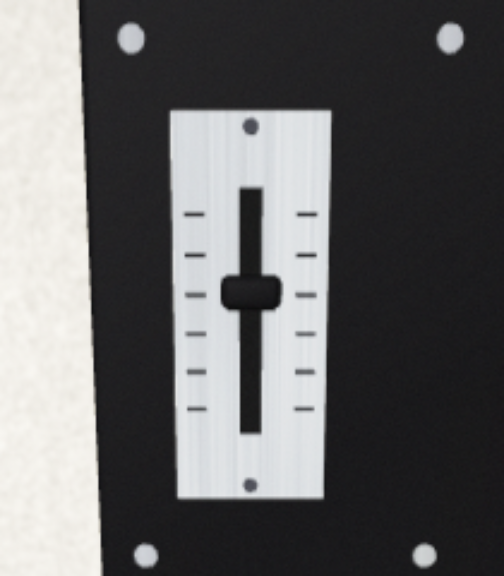

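The lever sits at crop row ~292, which is level with the third tick above home (row 295; home is row 409). Its top face is at image row ~120, matching the predicted 119 for 0.045. The hand is clear.

```bash
python3 -c "
from plant import r
print(r.sign_off())"
```

```text
the job is handed in; nothing more can be done
None
```

The lever was pushed to its home stop, then forward three counted clicks; the last camera check showed it in the third click (0.045 m), and I handed the job in with the hand clear and no sign of the bystanders being touched.

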